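# Turn the burger patty over on the deli griddle

## Task

Take the turner (spatula) from its rest, work its blade under the large frozen burger patty in the middle of the griddle (the back guard will stop the patty sliding away) and, low over the plate, turn it over with a quick turn of the wrist so that it lies flat on the griddle plate with its browned side up. Lay the turner back in its rest as it lay before and let go. Do not touch the patty with the hand, and leave the two small patties and the other things on the counter where they are.

Things in the scene. Friction and masses are not known exactly. Their poses are not given: they have to be found in the camera images.
- griddle: Steel countertop griddle, fixed. Origin: on the counter under its centre; x points from its front to its back, y left, z up. Flat dark plate 130 mm above the counter, x -140 to +140, y -220 to +220 mm. Guards rise 50 mm above the plate at the back (inner face x = +140) and sides (y = +-220). Open front: gutter, then a low lip; knobs on the front reach x = -210.
- plate_centre (a point): Centre of the griddle plate's upper face (z = 130 mm in the griddle's frame), axes as the griddle's.
- patty: Large frozen burger patty, a stiff disc 112 mm across, 14 mm thick, about 130 g; the outer 5 mm of each face slopes back 3 mm to the rim. Loose on the plate; friction about 0.6. Origin: centre of the browned face, underneath at the start; z points from there to the pale raw face: up at the start, down when turned over.
- turner: Turner (spatula), 220 g. Origin: centre of the blade's underside; x to the blade's front edge, z up. Flat steel blade 95 mm long (x -47.5 to +47.5), 76 wide, 2 thick (1 over the front 15 mm). From its rear edge a shank rises to a round black handle, 26 mm diameter, parallel to the blade, axis 70 mm above the blade's underside, x = -70 to -205 mm. Balances near x = -62 mm.
- rest: Sheet-steel turner rest, fixed. Origin: on the counter under the middle of its tray; x points from notch to tray, z up. Flat tray 115 by 110 mm, top 20 mm above the counter. With the turner home, its blade lies flat in the middle of the tray (turner origin within 6 mm of x = 0, y = 0, z = 20 mm), its axes along the rest's, its handle in the notch.
- rest_notch (a point): The rest's upright, 6 mm thick, at x = -84 mm, has an open V notch (90 degrees, 60 mm wide, top 101 mm above the counter) that carries the handle; this point is where the handle's axis lies in it, 90 mm above the counter.
- turner_grip (a point): The middle of the turner's handle, on its axis, where it is best held: x = -125, y = 0, z = 70 mm in the turner's frame, axes as the turner's.
- slider_a: Small patty, 76 mm across, 14 mm thick, at the left end of the plate: stays put. Origin: centre of its underside.
- slider_b: Small patty, 76 mm across, 14 mm thick, at the right end of the plate: stays put. Origin: centre of its underside.
- press: Round black burger press, 110 mm across, 56 mm high with its handle loop, on the counter beyond the rest: stays put. Origin: centre of its underside.
- shaker_mid (a point): Aluminium shaker with a side handle, 62 mm across, 88 mm high, right of the rest: stays put. Point: half-way up.
- mill_mid (a point): Wooden pepper mill, 56 mm across, 142 mm high: stays put. Point: half-way up.
- squeeze_a_mid (a point): Squeeze bottle, 64 mm across, 190 mm high, left of the griddle: stays put. Point: half-way up.
- squeeze_b_mid (a point): Squeeze bottle, 64 mm across, 190 mm high, left of the griddle: stays put. Point: half-way up.
Not all that is in view belongs to the job. What is shaped like the patty but purple or turquoise is not meant.

How it is judged (in metres and radians):
On the way, in this order (a step that is already met when the one before it is completed fails the run):
1. the turner is taken in the hand and lifted off its rest (z of turner in the frame of rest above 0.05 m and contact force between the fingers and turner above 1 N), for 0.1 s.
2. the patty is swung up on edge by a quick turn (over 0.8 rad/s) of the held turner (angle between patty's own z axis and vertical between 0.7 and 2 rad and angular speed of turner above 0.8 rad/s and contact force between the fingers and turner above 1 N).
At the end, for the whole second after the job is handed in: The patty lies upside down, flat (within 0.1 rad) on the griddle plate inside its guards, at rest; the turner lies level in its rest (blade centre within 30 mm of the tray's middle, within 8 mm of its height, within 0.2 rad of its direction, handle in the notch), at rest and released (angle between patty's own z axis and vertical above 3.04 rad and x of patty in the frame of griddle between -0.09 and 0.09 m and y of patty in the frame of griddle between -0.17 and 0.17 m and z of patty in the frame of griddle between 0.139 and 0.149 m and linear speed of each of patty, turner below 0.02 m/s and horizontal distance between turner and rest below 0.03 m and z of turner in the frame of rest between 0.012 and 0.028 m and angle between turner's own z axis and vertical below 0.12 rad and angle between the x axis of turner and the x axis of rest, either way round below 0.2 rad); the robot touches nothing.
It fails at once if the hand or the arm touches the patty (contact force between any of the fingers, the arm and patty above 0.3 N).
It fails at once if the patty is lifted more than 150 mm above the plate (height (world z) of patty above 0.28 m).
It fails at once if a small patty is moved more than 20 mm (distance of any of slider_a, slider_b from where it was at the start of the episode above 0.02 m).
It fails at once if another thing on the counter is moved more than 20 mm (distance of any of press, shaker_mid, mill_mid, squeeze_a_mid, squeeze_b_mid from where it was at the start of the episode above 0.02 m).
It also fails if it takes over 72 s, if anything falls off the work surface, if the arm or the gripper's body presses on something with over 40 N, if the wrist force passes 120 N, or if a joint passes its speed limit or range.

## Robot

A 6-joint arm with a two-finger parallel gripper is mounted at the origin on the work surface. World frame = base frame: x ahead of the robot, y to its left, z up, the work surface at z = 0. Lengths are in mm, angles in rad, forces in N, time in s.
With the tool pointing down it reaches from about 300 to 775 mm from the base axis. Payload 14.6 kg.
Tool frame: the origin (TCP) lies between the finger pads; the fingertips stand 19 mm ahead of it and the grasp point (between the pads) is the TCP; z points along the fingers, y is the line along which they close (so a half turn about z gives the same grasp; the last joint's range is limited). The gripper opens to 94 mm and grips with 3 to 60 N. Pads are 16 mm wide; open, the fingers measure 119 mm over their backs; the gripper's body (75 mm by 177 mm) begins 78 mm behind the grasp point.
Start: joints at [-1.228, 0.3, 1.521, -0, 1.321, -0.067], TCP at [219.126, -504.453, 224.446] pointing down, gripper open.
Joint ranges: [-3.03, 3.03], [-0.79, 2.21], [0.23, 2.52], [-1.04, 4.18], [0, 3.07], [-2.55, 2.55]. Speed limits (rad/s): [2.22, 2.22, 2.57, 3.14, 3.14, 3.14].

## Interface

Orientations are given as [roll, pitch, yaw] about the fixed x, y, z axes, in that order (R = Rz(yaw) Ry(pitch) Rx(roll)).
In Python, from cell import monitor, imaging, job, find_in, trace gives the robot as it stands. The module is installed in compiled form; this text tells all that it offers.
- The arm moves only by the tool arm_command, never from a script. Its argument "steps" is a list of rows, each a list of 5 numbers: the opening, from 0 (shut) to 1 (fully open), then the shift along the tool's x, y, z in mm, then the turn about the tool's z in degrees. In form: [[gripper, dx, dy, dz, turn], ...]. A call has 1 to 20 rows; each row is the pose to reach, as a shift and turn from the pose commanded when the call began, along the tool's axes at that moment; what a row does not reach only later rows make up. A row lasts 1/8 s, in which the tool goes at most 62.5 mm and 10.7 degrees, less where a joint would pass 70% of its speed; a pose out of reach is approached as far as the arm can. A call with a gripper value outside its range is refused whole. The fingers move at their own pace and stop on an object; "force" is the grip in N (left out, the last holds). Time passes only in rows, so rows that repeat a pose let the fingers close. It gives the time, the measured TCP pose, the force, the opening and the grip force at its end, in the units of the state.
- monitor.read_state(): the state, without advancing time (a new reading comes with each control period).
- imaging.camera(name): name is "scene" or "top"; returns a dict with "img" (420x560x3 uint8, red, green, blue), "mtx" (3x3 intrinsics, pixels), "D" ([k1, k2, p1, p2, k3] as OpenCV has them; the pictures are not rectified), "view" (4x4, takes a point from world to camera coordinates). Camera axes: x right, y down, z forward; pixel columns grow to the right and rows downward; lengths in mm; the calibration is good to about 2 mm. A picture is of the moment at which its call begins. There is no depth.
- job.sign_off(): hands the job in; it is judged then, once.
Trained networks look in a picture, given as the dict that the camera call returned (one of the last four; its "shot" number tells which), for a name from the list of things; names that differ only in an ending like _2 or _b are one class to them, and where a whole thing is asked for, a point or a joint stands for the part that bears it (a point fixed in the world has none). Each returns a list of dicts, best first, with "p" (0 to 1); they miss things now and then, are a little off and sometimes report something else, mostly with a low value. They report only what shows in the picture. A call takes as long as a camera call. They do not tell look-alikes from the thing itself.
- find_in(picture, target): "rect" ([centre column, centre row, width, height] in pixels, round what is visible of it).
- trace(picture, target): "region" (420x560 bool, what is visible of it) and "rect" ([centre column, centre row, width, height] in pixels, round what is visible of it).
The state is a dict: "clock": time; "joints": joint angles; "qd": joint speeds; "effort": joint torques, N m; "eef_pos": TCP position; "eef_rot": TCP orientation; "wrist_force": force on the tool from outside, world axes, zero at the start; "moment": the same for the moment, N m; "finger_gap": finger opening in mm; "finger_force": force on a finger pad.
Only numpy, scipy, OpenCV 4.12 (cv2) and the standard library are available. Lean on these libraries where they do the work, as an engineer would, in place of code of your own. Each camera call takes 0.05 s, during which the arm holds its last target. There are 200 camera calls.

## Working session

There is one attempt and no reset: what is moved stays moved. The work goes in short steps, Python scripts to look and compute and a tool call to move; the robot and the scene stay as the last step left them, time stands still between calls to the robot, and variables do not carry over. Pictures are saved under pics/ and viewed, at most 12 in all, crops included, and the job is handed in when it is done.

Besides the shell and the picture viewer there is one more tool, called after "Request:" in YAML: its name, and indented under it one key for each argument. arm_command: Moves the arm, as the interface text tells. Its arguments: {"type":"object","properties":{"steps":{"type":"array","items":{"type":"array","items":{"type":"number"}}},"force":{"type":"number"}},"required":["steps"]}

```bash
mkdir -p pics
python3 - <<'E'
from cell import monitor, imaging, find_in
import cv2
s=monitor.read_state(); print(s)
for n in("scene","top"):
    c=imaging.camera(n); cv2.imwrite(f"pics/{n}0.png",cv2.resize(c["img"][:,:,::-1],(784,588)))
    print(n,c["mtx"].tolist(),c["D"],c["view"].round(3).tolist())
    for t in "griddle patty turner rest slider_a press turner_grip rest_notch".split():
        try: print(t,[(([round(float(v)) for v in d["rect"]]),round(float(d["p"]),2)) for d in find_in(c,t)])
        except Exception as e: print(t,e)
E
```

```text
{'clock': 0.0, 'joints': array([-1.22759876e+00,  3.00485810e-01,  1.52157164e+00, -1.28040257e-05,
        1.32068812e+00, -6.65802033e-02]), 'qd': array([-0.00025074,  0.00041315,  0.00067147, -0.00186416,  0.00099097,
       -0.00063797]), 'effort': array([ 1.40397956e-04, -5.31810915e+01, -3.52736056e+01,  7.07768463e-02,
        2.42942985e-02, -9.88931151e-05]), 'eef_pos': array([ 219.04834446, -504.24184344,  223.88223982]), 'eef_rot': array([-3.14044147e+00, -6.43298622e-05,  4.09780913e-01]), 'wrist_force': array([-0.16705789,  0.20726098,  0.97864113]), 'moment': array([-0.04097949,  0.01420489,  0.00796498]), 'finger_force': 0.0, 'finger_gap': 93.74304675731447}
scene [[462.59669567158426, 0.0, 282.94364675736784], [0.0, 462.59669567158426, 212.26656741289364], [0.0, 0.0, 1.0]] [-0.07950428  0.          0.          0.          0.        ] [[0.268, 0.963, -0.003, -152.771], [0.831, -0.233, -0.505, -402.006], [-0.487, 0.133, -0.863, 1679.426], [0.0, 0.0, 0.0, 1.0]]
griddle [([327, 234, 189, 158], 0.57), ([190, 237, 33, 89], 0.38)]
patty [([354, 152, 35, 26], 0.98), ([307, 15
[... 526 characters left out ...]
59066], [0.0, 0.0, 1.0]] [-0.05961749  0.          0.          0.          0.        ] [[0.001, -1.0, -0.009, 17.335], [-0.993, -0.0, -0.12, 537.849], [0.12, 0.009, -0.993, 1567.373], [0.0, 0.0, 0.0, 1.0]]
griddle [([256, 183, 151, 121], 0.85), ([370, 211, 27, 76], 0.74)]
patty [([239, 270, 32, 35], 0.79), ([243, 157, 31, 31], 0.78), ([329, 274, 35, 31], 0.78), ([194, 268, 34, 34], 0.73)]
turner [([368, 211, 21, 78], 0.91)]
rest [([367, 192, 38, 40], 0.86)]
slider_a [([205, 157, 23, 23], 0.96), ([314, 160, 22, 22], 0.55)]
press [([360, 144, 36, 30], 0.75), ([244, 158, 33, 35], 0.65), ([255, 181, 145, 118], 0.3)]
turner_grip [([367, 214, 22, 72], 0.94)]
rest_notch [([366, 195, 32, 40], 0.55)]
```

View pics/top0.png

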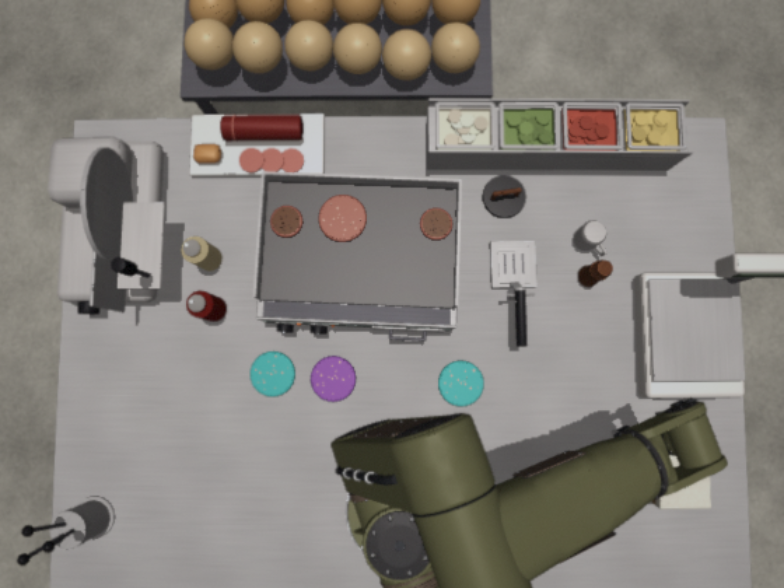

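View pics/scene0.png

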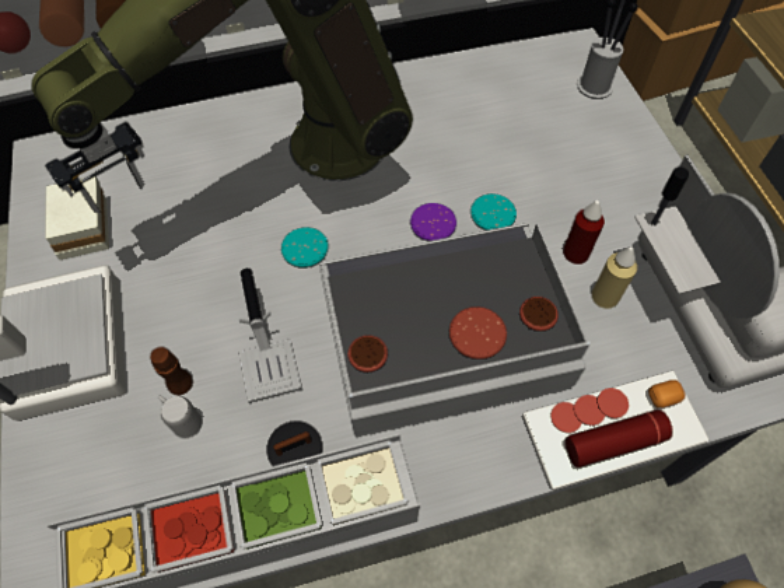

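The patty meant is the pink raw disc on the griddle, at about (342,218) in the enlarged top picture. The turquoise discs at (272,374) and (461,383) and the purple one at (333,379) lie on the counter and are look-alikes. The turner is at (516,290) with the handle toward the robot. Next I'll measure positions and make one crop to confirm.

```bash
cat > h.py <<'E'
import numpy as np, cv2
from cell import monitor, imaging, find_in, trace
def ray(c,uv):
    p=cv2.undistortPoints(np.array(uv,float).reshape(-1,1,2),c["mtx"],c["D"]).reshape(-1,2)
    V=c["view"];R=V[:3,:3];o=-R.T@V[:3,3]
    return o,np.c_[p,np.ones(len(p))]@R
def onz(c,uv,z):
    o,d=ray(c,uv);return o+d*((z-o[2])/d[:,2])[:,None]
def proj(c,P):
    rv=cv2.Rodrigues(c["view"][:3,:3])[0]
    return cv2.projectPoints(np.array(P,float).reshape(-1,1,3),rv,c["view"][:3,3],c["mtx"],c["D"])[0].reshape(-1,2)
def crop(c,x0,y0,x1,y1,f,name):
    cv2.imwrite(name,cv2.resize(c["img"][y0:y1,x0:x1,::-1],None,fx=f,fy=f,interpolation=cv2.INTER_CUBIC))
E
python3 - <<'E'
from h import *
for n in("top","scene"):
    c=imaging.camera(n)
    if n=="top": crop(c,175,120,395,260,3.6,"pics/t1.png")
    else: crop(c,165,150,425,300,3,"pics/s1.png")
    for t,z in(("patty",144),("slider_a",144),("press",28)):
        for d in trace(c,t)[:5]:
            m=d["region"]; v,u=np.nonzero(m)
            print(n,t,round(d["p"],2),m.sum(),onz(c,[u.mean(),v.mean()],z).round(0)[0],c["img"][m].mean(0).round())
    for d in trace(c,"turner")[:2]:
        m=d["region"]; g=c["img"].max(2).astype(int)
        v,u=np.nonzero(m&(g<70)); P=onz(c,np.c_[u,v],90)[:,:2]; mu=np.median(P,0)
        l=cv2.fitLine(P.astype(np.float32),cv2.DIST_HUBER,0,.01,.01).ravel(); s=(P-l[2:])@l[:2]
        print(n,"handle",d["p"],len(u),l, s.min(),s.max(),"yaw",np.arctan2(l[1],l[0]))
        v,u=np.nonzero(m&(g>140)); P=onz(c,np.c_[u,v],22)[:,:2]; print("blade",len(u),P.mean(0),cv2.minAreaRect(P.astype(np.float32)))
E
```

```text
top patty 0.86 894 [683. 130. 144.] [163. 112. 100.]
top patty 0.79 843 [328. 283. 144.] [ 84. 165. 160.]
top patty 0.71 837 [ 307. -138.  144.] [ 90. 170. 166.]
top patty 0.63 838 [317. 146. 144.] [142.  93. 159.]
top patty 0.49 954 [ 534. -265.  144.] [136. 134. 134.]
top slider_a 0.82 371 [669. -84. 144.] [121.  90.  74.]
top slider_a 0.77 357 [677. 260. 144.] [111.  79.  64.]
top press 0.74 766 [ 763. -261.   28.] [71. 66. 65.]
top press 0.21 494 [621. 488.  28.] [121. 113.  96.]
top handle 0.95 277 [ 9.9989790e-01  1.4288585e-02  4.5671182e+02 -2.8293213e+02] -64.792475907895 62.593061752311534 yaw 0.014289071
blade 566 [ 591.79264922 -281.56464059] ((526.7222900390625, -280.021484375), (72.33467864990234, 230.59144592285156), 88.91461181640625)
top handle 0.28 915 [ 2.2826755e-01 -9.7359842e-01  7.6375049e+02  5.0657440e+01] -331.613386279327 185.39112043616228 yaw -1.3404984
blade 925 [625.99004379  92.95152634] ((620.569580078125, 103.21572875976562), (503.10870361328125, 401.43536376953125), 87.52867126464844)
scene patty 0.96 774 [ 403. -150.  144.] [ 17. 145. 135.]
scene p
[... 240 characters left out ...]
3. -86. 144.] [77. 38. 23.]
scene slider_a 0.16 593 [ 656. -266.  144.] [157. 155. 150.]
scene press 0.65 962 [ 764. -263.   28.] [40. 34. 32.]
scene handle 0.94 334 [ 9.9975723e-01  2.2033377e-02  4.5512061e+02 -2.8237286e+02] -70.01831932613075 75.55622963015615 yaw 0.02203516
blade 644 [ 596.20419754 -279.8701943 ] ((559.4688110351562, -279.5897521972656), (74.8751220703125, 167.4008331298828), 89.34880828857422)
scene handle 0.59 13760 [ 3.49274911e-02 -9.99389827e-01  5.96559326e+02  1.09715996e+02] -252.92987602902377 260.357386254817 yaw -1.5358617
blade 1995 [662.13011472  96.86504592] ((567.2384033203125, 126.99415588378906), (528.7598266601562, 382.2801818847656), 87.4170150756836)
```

View pics/t1.png

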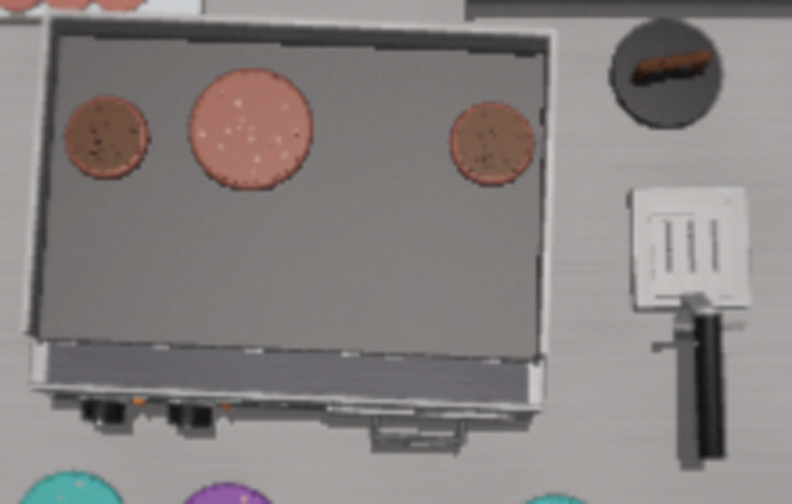

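View pics/s1.png

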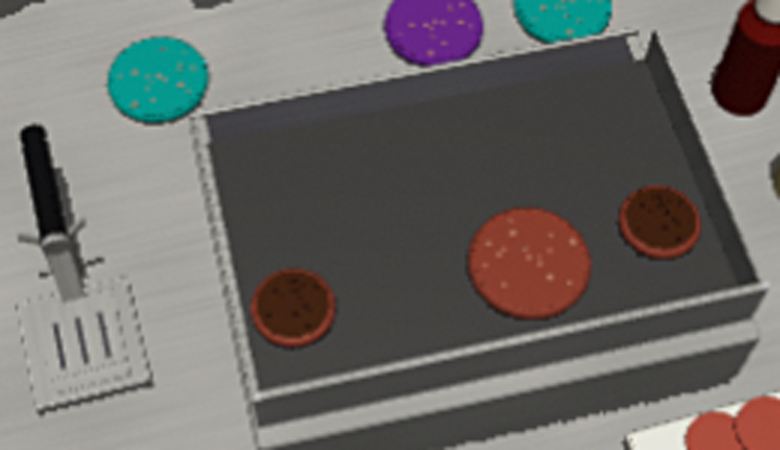

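The crop confirms it: pink raw patty at (250,128) in the top crop, flanked by the two browned sliders at (107,137) and (491,143). The turner blade is at (690,248) and its handle at (710,385). Next, the griddle frame and the turner handle line.

Run:
```python
from h import *
c=imaging.camera("top"); f=lambda u,v:[175+u/3.6,120+v/3.6]
P=onz(c,[f(40,338),f(540,358),f(58,37),f(548,53)],130); print("plate FL FR BL BR",P.round(1).tolist())
P=onz(c,[f(47,18),f(554,33)],180); print("guard top outer",P.round(1).tolist())
# turner: blade corners, handle ends
print("blade",onz(c,[f(629,188),f(746,187),f(750,307),f(634,310)],22).round(1).tolist())
print("handle",onz(c,[f(707,313),f(711,458)],90).round(1).tolist())
s=imaging.camera("scene"); g=lambda u,v:[165+u/3,150+v/3]
print("scene blade",onz(s,[g(40,410),g(152,380),g(128,277),g(20,305)],22).round(1).tolist())
print("scene handle",onz(s,[g(34,128),g(54,235)],90).round(1).tolist())
print("plate scene BL BR FR", onz(s,[g(765,288),g(255,398)],180).round(1).tolist())
for cc in(c,s):
  for d in trace(cc,"patty"):
    m=d["region"]; v,u=np.nonzero(m); p=onz(cc,[u.mean(),v.mean()],140)[0]
    if p[0]>550: 
      Q=onz(cc,np.c_[u,v],144);print("patty",p.round(1),cv2.minEnclosingCircle(Q[:,:2].astype(np.float32)))
```

```text
plate FL FR BL BR [[495.5, 315.3, 130.0], [478.0, -127.9, 130.0], [770.3, 306.2, 130.0], [754.5, -138.2, 130.0]]
guard top outer [[773.3, 306.2, 180.0], [758.8, -138.9, 180.0]]
blade [[651.2, -224.5, 22.0], [652.3, -337.1, 22.0], [536.3, -337.9, 22.0], [533.4, -227.2, 22.0]]
handle [[522.6, -284.0, 90.0], [391.1, -284.8, 90.0]]
scene blade [[656.8, -330.5, 22.0], [655.1, -222.4, 22.0], [541.5, -223.6, 22.0], [543.2, -331.9, 22.0]]
scene handle [[389.4, -280.0, 90.0], [514.8, -280.3, 90.0]]
plate scene BL BR FR [[783.6, 307.7, 180.0], [762.6, -137.3, 180.0]]
patty [683.4 130.3 140. ] ((682.0264282226562, 129.7615203857422), 56.179595947265625)
patty [686.8 127.9 140. ] ((687.0332641601562, 126.85684967041016), 56.79447555541992)
patty [ 601.5 -272.1  140. ] ((560.4733276367188, -262.8284912109375), 139.94602966308594)
```

Request:
arm_command:
  steps:
    - [1,323,-102,20,22.8]
    - [1,323,-102,20,22.8]
    - [1,323,-102,20,22.8]
    - [1,323,-102,20,22.8]
    - [1,323,-102,20,22.8]
    - [1,323,-102,20,22.8]
    - [1,323,-102,20,22.8]
    - [1,323,-102,20,22.8]
    - [1,323,-102,20,22.8]
    - [1,323,-102,20,22.8]
  force: 60

```text
clock: 2.85
eef_pos: [474.2, -282.9, 204.6]
eef_rot: [3.141, -0.0, 0.011]
wrist_force: [0.3, 0.3, 0.6]
finger_gap: 94.1
finger_force: 0.0
```

Request:
arm_command:
  steps:
    - [1,0,0,60,0]
    - [1,0,0,114,0]
    - [1,0,0,114,0]
    - [0.1,0,0,114,0]
    - [0,0,0,114,0]
    - [0,0,0,114,0]
    - [0,0,0,114,0]
    - [0,0,0,114,0]
    - [0,0,0,114,0]
    - [0,0,0,114,0]
  force: 60

```text
clock: 4.1
eef_pos: [474.7, -282.2, 90.4]
eef_rot: [-3.142, 0.0, 0.012]
wrist_force: [-1.3, -2.8, 1.0]
finger_gap: 27.3
finger_force: 1.5
```

Request:
arm_command:
  steps:
    - [0,0,0,0,0]
    - [0,0,0,0,0]
    - [0,0,0,0,0]
    - [0,0,0,0,0]
  force: 60

```text
clock: 4.6
eef_pos: [474.8, -282.4, 90.5]
eef_rot: [3.141, -0.0, 0.012]
wrist_force: [0.8, -3.9, 1.1]
finger_gap: 24.8
finger_force: 60.0
```

Gripped. I'll lift it and check the turner's attitude in the hand.

Request:
arm_command:
  steps:
    - [0,0,0,-15,0]
    - [0,0,0,-35,0]
    - [0,0,0,-70,0]
    - [0,0,0,-130,0]
    - [0,0,0,-180,0]
    - [0,0,0,-180,0]
    - [0,0,0,-180,0]

```text
clock: 5.48
eef_pos: [474.3, -281.7, 269.7]
eef_rot: [-3.141, 0.001, 0.012]
wrist_force: [-1.3, -0.4, -2.8]
finger_gap: 24.6
finger_force: 60.0
```

Run:
```python
from h import *
s=monitor.read_state(); print({k:np.round(s[k],3) for k in("eef_pos","eef_rot","wrist_force","moment","finger_gap","joints")})
t=imaging.camera("top");c=imaging.camera("scene")
u=proj(c,[[560,-282,230]])[0];x,y=int(u[0]),int(u[1]);a=c["img"][max(0,y-75):y+75,max(0,x-65):x+65,::-1]
v=proj(t,[[560,-282,230]])[0];x2,y2=int(v[0]),int(v[1]);b=t["img"][y2-75:y2+75,x2-65:x2+65,::-1]
print(x-65,y-75,x2-65,y2-75,a.shape,b.shape)
cv2.imwrite("pics/lift.png",np.hstack([cv2.resize(q,None,fx=3,fy=3,interpolation=2) for q in(a,b)]))
```

```text
{'eef_pos': array([ 474.324, -281.734,  269.745]), 'eef_rot': array([-3.141e+00,  1.000e-03,  1.200e-02]), 'wrist_force': array([-1.347, -0.371, -2.791]), 'moment': array([-0.008,  0.149, -0.031]), 'finger_gap': np.float64(24.58), 'joints': array([-0.602,  0.274,  1.449,  0.   ,  1.42 ,  0.956])}
109 142 314 114 (150, 130, 3) (150, 130, 3)
```

View pics/lift.png

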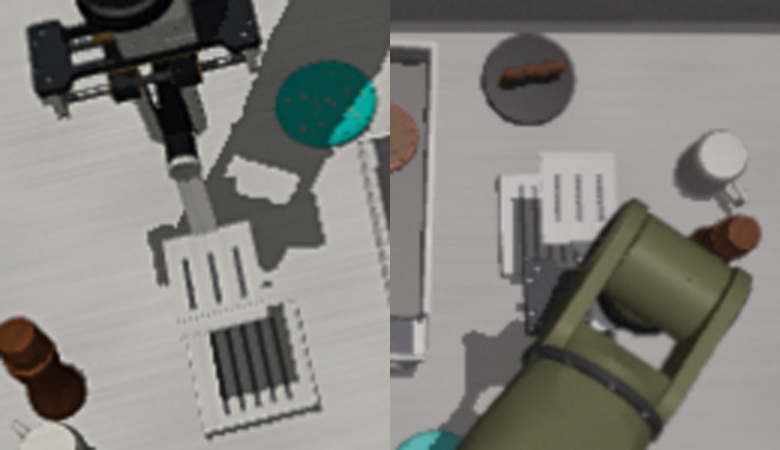

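The scene shows the blade hanging level-ish in the hand. Its front corners are at (180,320) and (270,292) in the left half, and (541,153) and (615,157) in the right half. I'll triangulate the tip.

Run:
```python
from h import *
t=imaging.camera("top");c=imaging.camera("scene")
S=lambda u,v:[109+u/3,142+v/3]; T=lambda u,v:[314+(u-390)/3,114+v/3]
for a,b in((S(270,292),T(541,153)),(S(180,320),T(615,157)),(S(250,222),T(543,242)),(S(165,240),T(616,244))):
    o1,d1=ray(c,a);o2,d2=ray(t,b);A=np.c_[d1[0],-d2[0]];k=np.linalg.lstsq(A,o2-o1,rcond=None)[0]
    p=o1+k[0]*d1[0];q=o2+k[1]*d2[0];print(((p+q)/2).round(1),np.linalg.norm(p-q).round(1))
```

```text
[ 634.9 -237.1  225.2] 6.2
[ 633.4 -314.9  212.2] 5.8
[ 548.1 -242.5  198.6] 4.7
[ 546.  -317.2  198.6] 4.3
```

Request:
arm_command:
  steps:
    - [0,0,0,-20,0]
    - [0,-3,-40,-25,0]
    - [0,-6,-90,-25,1]
    - [0,-12,-140,-25,2]
    - [0,-20,-190,-25,2.8]
    - [0,-25,-240,-25,2.8]
    - [0,-32,-290,-25,2.8]
    - [0,-32,-340,-25,2.8]
    - [0,-32,-390,-25,2.8]
    - [0,-32,-415,-25,2.8]
    - [0,-32,-420,-25,2.8]
    - [0,-32,-420,-25,2.8]
    - [0,-32,-420,-25,2.8]

```text
clock: 7.3
eef_pos: [437.9, 136.5, 295.4]
eef_rot: [3.141, 0.0, -0.038]
wrist_force: [-0.4, -0.3, -3.0]
finger_gap: 25.0
finger_force: 60.0
```

Run:
```python
from h import *
s=monitor.read_state(); print({k:np.round(s[k],3) for k in("eef_pos","eef_rot","wrist_force","moment","joints")})
t=imaging.camera("top");c=imaging.camera("scene")
crop(c,240,130,420,290,2.2,"pics/a.png");crop(t,200,110,380,270,2.2,"pics/b.png")
a=cv2.imread("pics/a.png");b=cv2.imread("pics/b.png");cv2.imwrite("pics/over.png",np.hstack([a,b]))
```

```text
{'eef_pos': array([437.85 , 136.543, 295.373]), 'eef_rot': array([ 3.141,  0.   , -0.038]), 'wrist_force': array([-0.435, -0.349, -3.043]), 'moment': array([ 0.004,  0.153, -0.023]), 'joints': array([ 0.222,  0.044,  1.655, -0.   ,  1.442,  1.831])}
```

View pics/over.png

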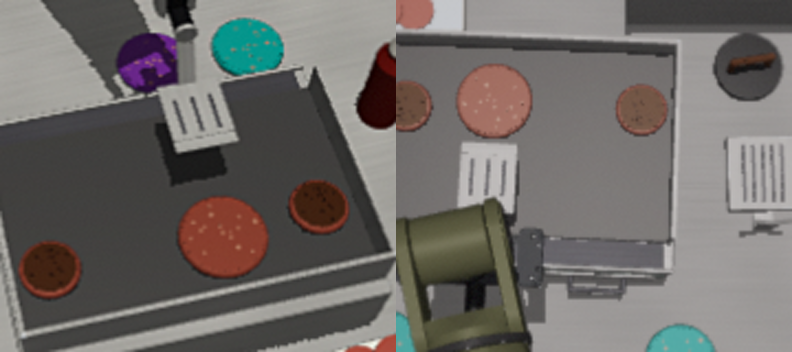

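The blade's front edge, at (462–517,145) in the right half, sits in line with the patty at (494,101) and short of it. I'll lower it onto the plate.

Request:
arm_command:
  steps:
    - [0,0,0,30,0]
    - [0,0,0,65,0]
    - [0,0,0,85,0]
    - [0,0,0,88,0]
    - [0,0,0,88,0]
    - [0,0,0,88,0]

```text
clock: 8.15
eef_pos: [438.2, 137.4, 208.4]
eef_rot: [-3.141, -0.002, -0.037]
wrist_force: [-0.1, 0.6, -1.8]
finger_gap: 24.7
finger_force: 60.0
```

Request:
arm_command:
  steps:
    - [0,0,0,2,0]
    - [0,0,0,3,0]
    - [0,0,0,4,0]
    - [0,0,0,4,0]

```text
clock: 8.65
eef_pos: [437.7, 137.4, 203.4]
eef_rot: [3.142, 0.0, -0.037]
wrist_force: [0.3, -0.1, -2.1]
finger_gap: 24.7
finger_force: 60.0
```

Request:
arm_command:
  steps:
    - [0,0,0,1,0]
    - [0,0,0,2,0]
    - [0,0,0,2,0]

```text
clock: 9.02
eef_pos: [437.8, 137.4, 201.4]
eef_rot: [-3.142, -0.0, -0.037]
wrist_force: [0.2, -0.7, -0.7]
finger_gap: 24.2
finger_force: 60.0
```

Request:
arm_command:
  steps:
    - [0,0,0,1,0]
    - [0,0,0,1,0]
    - [0,0,0,1,0]

```text
clock: 9.4
eef_pos: [437.8, 137.4, 200.6]
eef_rot: [-3.141, -0.0, -0.037]
wrist_force: [-0.3, 1.0, -0.3]
finger_gap: 24.9
finger_force: 60.0
```

Run:
```python
from h import *
s=monitor.read_state(); print({k:np.round(s[k],3) for k in("eef_pos","wrist_force","moment")})
```

```text
{'eef_pos': array([437.835, 137.417, 200.567]), 'wrist_force': array([-0.253,  0.959, -0.317]), 'moment': array([0.077, 0.088, 0.024])}
```

Request:
arm_command:
  steps:
    - [0,6,0,0,0]
    - [0,12,0,0,0]
    - [0,18,0,0,0]
    - [0,24,0,0,0]
    - [0,30,0,0,0]
    - [0,36,0,0,0]
    - [0,42,0,0,0]
    - [0,42,0,0,0]

```text
clock: 10.4
eef_pos: [480.3, 135.7, 200.3]
eef_rot: [3.142, -0.001, -0.037]
wrist_force: [1.9, -0.3, -0.6]
finger_gap: 24.9
finger_force: 60.0
```

Run:
```python
from h import *
s=monitor.read_state(); print({k:np.round(s[k],3) for k in("eef_pos","wrist_force","moment")})
for n in("top","scene"):
    c=imaging.camera(n)
    for d in trace(c,"patty"):
        v,u=np.nonzero(d["region"]);p=onz(c,[u.mean(),v.mean()],142)[0]
        if p[0]>550:print(n,d["p"],len(u),p.round(1))
```

```text
{'eef_pos': array([480.297, 135.745, 200.307]), 'wrist_force': array([ 1.899, -0.326, -0.632]), 'moment': array([-0.07 , -0.172, -0.002])}
top 0.87 926 [699.3 129.4 142. ]
scene 0.75 1250 [703.2 127.  142. ]
```

Request:
arm_command:
  steps:
    - [0,5,0,0,0]
    - [0,10,0,0,0]
    - [0,14,0,0,0]
    - [0,18,0,0,0]
    - [0,22,0,0,0]
    - [0,26,0,0,0]
    - [0,30,0,0,0]
    - [0,30,0,0,0]

```text
clock: 11.6
eef_pos: [510.1, 134.7, 200.3]
eef_rot: [3.142, -0.0, -0.037]
wrist_force: [-1.7, -0.1, 1.1]
finger_gap: 24.8
finger_force: 60.0
```

Run:
```python
from h import *
s=monitor.read_state(); print({k:np.round(s[k],3) for k in("eef_pos","wrist_force","moment")})
for n in("top","scene"):
    c=imaging.camera(n)
    for d in trace(c,"patty"):
        v,u=np.nonzero(d["region"]);p=onz(c,[u.mean(),v.mean()],142)[0]
        if p[0]>550:print(n,d["p"],len(u),p.round(1))
    x0,y0=(270,140) if n=="scene" else(190,110)
    crop(c,x0,y0,x0+130,y0+120,3,f"pics/{n}i.png")
cv2.imwrite("pics/ins.png",np.hstack([cv2.imread("pics/scenei.png"),cv2.imread("pics/topi.png")]))
```

```text
{'eef_pos': array([510.115, 134.667, 200.304]), 'wrist_force': array([-1.745, -0.052,  1.094]), 'moment': array([-0.015,  0.19 , -0.036])}
scene 0.79 1159 [710.9 126.6 142. ]
```

View pics/ins.png

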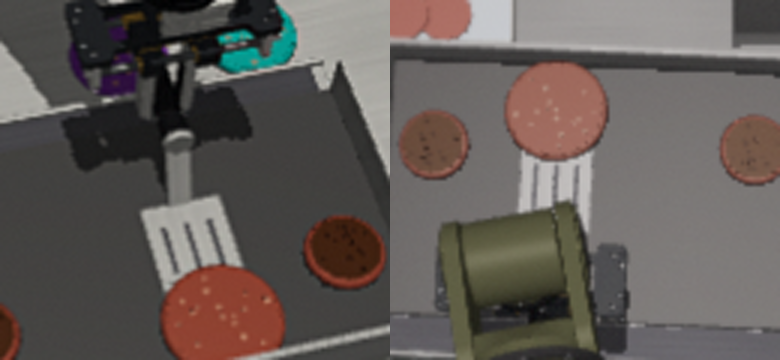

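The blade is under the patty by about 23 mm, and the patty is against the back guard at (556,110) in the right half. I'll raise its front edge and draw it toward the front to make room for it to fall.

Request:
arm_command:
  steps:
    - [0,0,0,-5,0]
    - [0,0,0,-10,0]
    - [0,0,0,-16,0]
    - [0,0,0,-20,0]
    - [0,-5,0,-20,0]
    - [0,-15,0,-20,0]
    - [0,-25,0,-20,0]
    - [0,-37,0,-20,0]
    - [0,-50,0,-20,0]
    - [0,-63,0,-20,0]
    - [0,-76,0,-20,0]
    - [0,-89,0,-20,0]
    - [0,-102,0,-20,0]
    - [0,-115,0,-20,0]
    - [0,-125,0,-20,0]
    - [0,-130,0,-20,0]
    - [0,-130,0,-20,0]

```text
clock: 13.92
eef_pos: [379.7, 139.6, 220.6]
eef_rot: [-3.141, -0.0, -0.037]
wrist_force: [-0.0, -0.7, -2.6]
finger_gap: 24.7
finger_force: 60.0
```

Run:
```python
from h import *
s=monitor.read_state(); print({k:np.round(s[k],3) for k in("eef_pos","eef_rot","wrist_force","moment")})
for n in("top","scene"):
    c=imaging.camera(n)
    for d in trace(c,"patty"):
        v,u=np.nonzero(d["region"]);p=onz(c,[u.mean(),v.mean()],152)[0]
        if p[0]>500:print(n,d["p"],len(u),p.round(1))
    x0,y0=(260,120) if n=="scene" else(190,110)
    crop(c,x0,y0,x0+130,y0+120,3,f"pics/{n}i.png")
cv2.imwrite("pics/drag.png",np.hstack([cv2.imread("pics/scenei.png"),cv2.imread("pics/topi.png")]))
```

```text
{'eef_pos': array([379.719, 139.567, 220.572]), 'eef_rot': array([-3.141, -0.   , -0.037]), 'wrist_force': array([-0.015, -0.685, -2.605]), 'moment': array([ 0.049,  0.139, -0.003])}
top 0.64 881 [709.7 126.7 152. ]
scene 0.88 1108 [714.7 124.1 152. ]
```

View pics/drag.png

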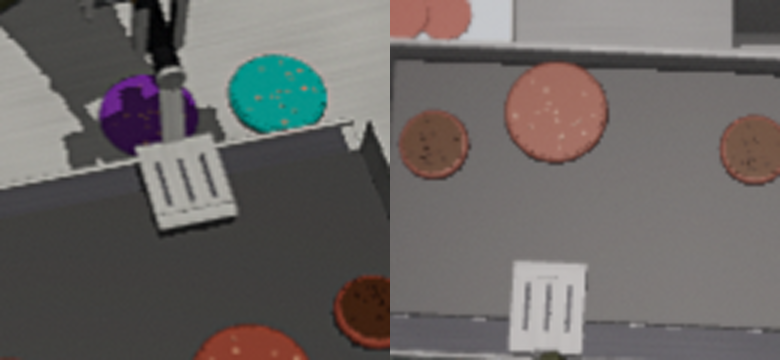

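The patty slipped off and still lies flat against the guard at (556,110); the blade is free at the front. I'll insert deeper, about 48 mm, and draw it forward with less tilt.

Request:
arm_command:
  steps:
    - [0,20,0,5,0]
    - [0,45,0,12,0]
    - [0,65,0,18,0]
    - [0,80,0,20,0]
    - [0,90,0,20,0]
    - [0,98,0,20,0]
    - [0,106,0,20,0]
    - [0,114,0,20,0]
    - [0,122,0,20,0]
    - [0,130,0,20,0]
    - [0,138,0,20,0]
    - [0,146,0,20,0]
    - [0,152,0,20,0]
    - [0,156,0,20,0]
    - [0,156,0,20,0]
    - [0,156,0,17,0]
    - [0,156,0,14,0]
    - [0,156,0,14,0]

```text
clock: 16.38
eef_pos: [535.6, 133.8, 206.5]
eef_rot: [-3.142, 0.0, -0.037]
wrist_force: [0.4, -0.1, -2.7]
finger_gap: 24.7
finger_force: 60.0
```

Request:
arm_command:
  steps:
    - [0,-3,0,0,0]
    - [0,-8,0,0,0]
    - [0,-15,0,0,0]
    - [0,-23,0,0,0]
    - [0,-31,0,0,0]
    - [0,-39,0,0,0]
    - [0,-47,0,0,0]
    - [0,-53,0,0,0]
    - [0,-57,0,0,0]
    - [0,-60,0,0,0]
    - [0,-60,0,0,0]

```text
clock: 17.75
eef_pos: [475.6, 136.0, 206.5]
eef_rot: [3.142, 0.0, -0.037]
wrist_force: [0.1, -0.1, -3.6]
finger_gap: 24.8
finger_force: 60.0
```

```bash
cat > look.py <<'E'
from h import *
s=monitor.read_state(); print({k:np.round(s[k],3) for k in("clock","eef_pos","wrist_force","moment")})
for n in("top","scene"):
    c=imaging.camera(n)
    for d in trace(c,"patty"):
        m=d["region"];v,u=np.nonzero(m);p=onz(c,[u.mean(),v.mean()],144)[0]
        if p[0]>450 and p[0]<760:print(n,round(d["p"],2),len(u),p.round(1),c["img"][m].mean(0).round())
    P=proj(c,[[620,130,140]])[0].astype(int);x0,y0=max(0,P[0]-65),max(0,P[1]-60)
    crop(c,x0,y0,x0+130,y0+120,3,f"pics/{n}i.png")
import sys
if len(sys.argv)>1: cv2.imwrite(f"pics/{sys.argv[1]}.png",np.hstack([cv2.imread("pics/scenei.png"),cv2.imread("pics/topi.png")]))
E
python3 look.py
```

```text
{'clock': np.float64(17.75), 'eef_pos': array([475.635, 135.973, 206.459]), 'wrist_force': array([ 0.149, -0.105, -3.569]), 'moment': array([-0.004,  0.386,  0.018])}
top 0.75 878 [649.9 130.4 144. ] [157. 106.  94.]
top 0.64 502 [479.3 437.1 144. ] [84. 54. 52.]
scene 0.92 1177 [654.2 127.9 144. ] [135.  63.  48.]
```

The drag works: the patty came with the blade. I'll continue.

Request:
arm_command:
  steps:
    - [0,-3,0,0,0]
    - [0,-8,0,0,0]
    - [0,-15,0,0,0]
    - [0,-23,0,0,0]
    - [0,-31,0,0,0]
    - [0,-39,0,0,0]
    - [0,-47,0,0,0]
    - [0,-55,0,0,0]
    - [0,-63,0,0,0]
    - [0,-67,0,0,0]
    - [0,-70,0,0,0]
    - [0,-70,0,0,0]

```text
clock: 19.45
eef_pos: [405.7, 138.6, 206.5]
eef_rot: [3.142, 0.0, -0.037]
wrist_force: [0.2, -1.0, -3.7]
finger_gap: 24.7
finger_force: 60.0
```

```bash
python3 look.py drag2
```

```text
{'clock': np.float64(19.45), 'eef_pos': array([405.679, 138.575, 206.459]), 'wrist_force': array([ 0.218, -0.954, -3.657]), 'moment': array([0.057, 0.342, 0.002])}
top 0.65 412 [ 639.1 -436.2  144. ] [126. 123. 122.]
top 0.64 960 [579.5 133.5 144. ] [156. 108.  96.]
scene 0.82 1119 [584.5 131.3 144. ] [131.  61.  46.]
```

Request:
arm_command:
  steps:
    - [0,0,0,-6,0]
    - [0,0,0,-12,0]
    - [0,0,0,-19,0]
    - [0,0,0,-24,0]
    - [0,-4,0,-25,0]
    - [0,-9,0,-25,0]
    - [0,-14,0,-25,0]
    - [0,-18,0,-25,0]
    - [0,-20,0,-25,0]
    - [0,-20,0,-25,0]

```text
clock: 20.9
eef_pos: [385.7, 139.3, 231.5]
eef_rot: [-3.142, 0.0, -0.037]
wrist_force: [-0.6, -0.0, -3.3]
finger_gap: 24.2
finger_force: 60.0
```

```bash
python3 look.py tilt
```

```text
{'clock': np.float64(20.9), 'eef_pos': array([385.711, 139.314, 231.485]), 'wrist_force': array([-0.577, -0.017, -3.252]), 'moment': array([0.04 , 0.335, 0.025])}
top 0.92 834 [579.7 133.6 144. ] [127.  73.  62.]
top 0.46 13445 [607.8  88.3 144. ] [114. 111. 110.]
scene 0.71 1217 [575.3 135.6 144. ] [162.  88.  70.]
```

View pics/tilt.png

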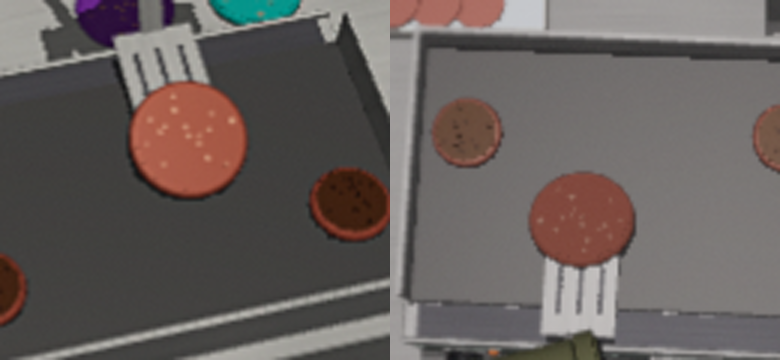

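The patty is tilted about 22°: front edge on the blade at (580,262), far rim on the plate at (582,172). Now the flip: an arc about the far rim, with a quick yaw swing of the turner about its tip.

Request:
arm_command:
  steps:
    - [0,6,12,-12,-4]
    - [0,12,23,-19,-8]
    - [0,20,23,-28,-8]
    - [0,27,0,-36,0]
    - [0,41,-23,-44,8]
    - [0,53,0,-50,0]
    - [0,70,0,-54,0]
    - [0,90,0,-54,0]
    - [0,110,0,-50,0]
    - [0,125,0,-46,0]
    - [0,125,0,-46,0]
    - [0,100,0,-60,0]
    - [0,60,0,-80,0]
    - [0,60,0,-80,0]
    - [0,60,0,-80,0]

```text
clock: 22.98
eef_pos: [445.7, 137.2, 311.5]
eef_rot: [-3.142, -0.0, -0.037]
wrist_force: [0.9, -0.8, -1.3]
finger_gap: 24.8
finger_force: 60.0
```

```bash
python3 look.py flip
```

```text
{'clock': np.float64(22.975), 'eef_pos': array([445.692, 137.17 , 311.496]), 'wrist_force': array([ 0.919, -0.794, -1.329]), 'moment': array([0.025, 0.1  , 0.033])}
top 0.88 950 [709.5 129.1 144. ] [106.  77.  65.]
scene 0.93 1132 [710.7 127.7 144. ] [65. 35. 21.]
```

View pics/flip.png

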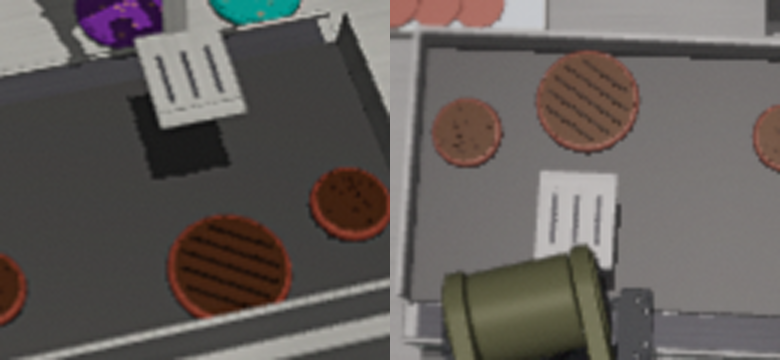

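The patty lies flat with its browned side up at (588,101) in the top half, clear of the guard lip. Now I'll carry the turner back over its rest.

Request:
arm_command:
  steps:
    - [0,3,40,0,0]
    - [0,8,90,0,0]
    - [0,12,140,0,-1]
    - [0,18,190,0,-2]
    - [0,25,240,0,-2.8]
    - [0,30,290,0,-2.8]
    - [0,36,340,0,-2.8]
    - [0,40,385,0,-2.8]
    - [0,44,412,15,-2.8]
    - [0,44.5,418,40,-2.8]
    - [0,44.5,418,40,-2.8]
    - [0,44.5,418,40,-2.8]

```text
clock: 24.68
eef_pos: [475.1, -282.2, 272.3]
eef_rot: [3.141, -0.001, 0.012]
wrist_force: [-0.8, -0.7, -2.7]
finger_gap: 24.9
finger_force: 60.0
```

Run:
```python
from h import *
s=monitor.read_state(); print({k:np.round(s[k],3) for k in("clock","eef_pos","eef_rot","wrist_force","moment")})
t=imaging.camera("top");c=imaging.camera("scene")
a=c["img"][142:292,109:239,::-1];b=t["img"][114:264,314:444,::-1]
cv2.imwrite("pics/ret.png",np.hstack([cv2.resize(q,None,fx=3,fy=3,interpolation=2) for q in(a,b)]))
```

```text
{'clock': np.float64(24.675), 'eef_pos': array([ 475.067, -282.151,  272.257]), 'eef_rot': array([ 3.141e+00, -1.000e-03,  1.200e-02]), 'wrist_force': array([-0.807, -0.662, -2.665]), 'moment': array([0.051, 0.123, 0.003])}
```

View pics/ret.png

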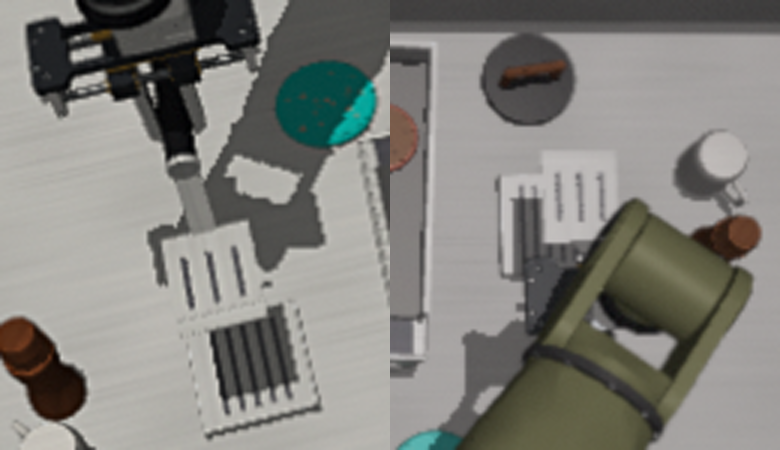

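The turner sits in the hand just as it did after the lift: blade front at (180–270,292–320) and (541–615,153). I'll lower it straight down, release and withdraw.

Request:
arm_command:
  steps:
    - [0,0,0,50,0]
    - [0,0,0,100,0]
    - [0,0,0,140,0]
    - [0,0,0,160,0]
    - [0,0,0,170,0]
    - [0,0,0,176,0]
    - [0,0,0,180,0]
    - [0,0,0,181,0]
    - [0,0,0,181,0]

```text
clock: 25.9
eef_pos: [475.0, -282.4, 90.9]
eef_rot: [3.141, -0.001, 0.012]
wrist_force: [0.5, -0.3, -1.7]
finger_gap: 24.6
finger_force: 60.0
```

Request:
arm_command:
  steps:
    - [0.1,0,0,0,0]
    - [0.3,0,0,0,0]
    - [0.6,0,0,0,0]
    - [1,0,0,0,0]
    - [1,0,0,0,0]
    - [1,0,0,0,0]
    - [1,0,0,0,0]
    - [1,0,0,-20,0]
    - [1,0,0,-50,0]
    - [1,0,0,-110,0]
    - [1,0,0,-150,0]
    - [1,0,0,-150,0]

```text
clock: 27.4
eef_pos: [475.5, -282.8, 243.5]
eef_rot: [3.138, -0.005, 0.012]
wrist_force: [-0.8, -0.9, -0.5]
finger_gap: 93.6
finger_force: 0.0
```

Run:
```python
from h import *
s=monitor.read_state(); print({k:np.round(s[k],3) for k in("clock","eef_pos","wrist_force","finger_gap","finger_force")})
t=imaging.camera("top");c=imaging.camera("scene")
a=c["img"][142:292,109:239,::-1];b=t["img"][114:264,240:400,::-1]
cv2.imwrite("pics/end.png",np.hstack([cv2.resize(q,None,fx=2.7,fy=2.7,interpolation=2) for q in(a,b)]))
```

```text
{'clock': np.float64(27.4), 'eef_pos': array([ 475.535, -282.787,  243.546]), 'wrist_force': array([-0.755, -0.862, -0.485]), 'finger_gap': np.float64(93.639), 'finger_force': np.float64(0.0)}
```

View pics/end.png

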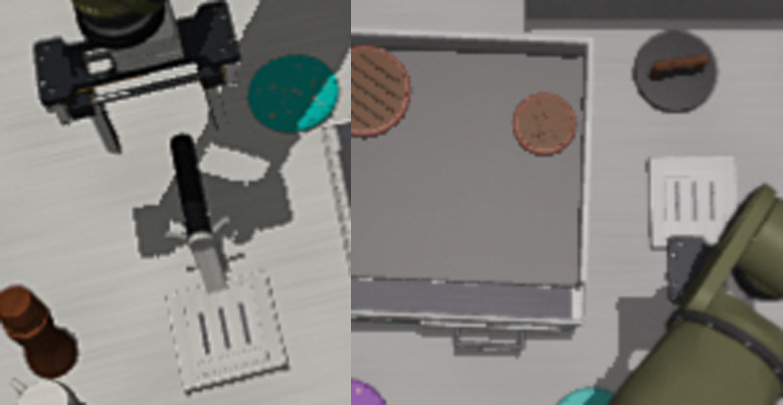

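The turner is back in its tray at (228,328) in the left half, handle in the notch, released. The patty is browned side up at (375,90) in the right half.

```bash
python3 -c "
from cell import job
print(job.sign_off())"
```

```text
the job is handed in; nothing more can be done
None
```

The job is handed in: the patty lies flat on the griddle browned side up, near the back guard, and the turner is back in its rest and released at about 27 s of 72. The sign-off gave no verdict, and I did not directly measure the turner's turn speed during the flip (commanded at about 1.1 rad/s against the 0.8 required).

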